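# Return the lab vessels to their outlined pads

### The arm

A 6-joint arm with a two-finger parallel gripper is mounted at the origin on the work surface. World frame = base frame: x ahead of the robot, y to its left, z up, the work surface at z = 0. Lengths are in m, angles in rad, forces in N, time in s.
With the tool pointing down it reaches from about 0.425 to 0.95 m from the base axis. Payload 3.5 kg.
Tool frame: the origin (TCP) lies on the centre line of the jaws, within the pads' length; the fingertips stand 14 mm ahead of it and the grasp point (between the pads) lies 5 mm behind it (ctrl.finger_overhang is the distance from the TCP to the fingertips, in m); z points along the fingers, y is the line along which they close (so a half turn about z gives the same grasp; the last joint's range is limited). The gripper opens to 85 mm and grips with 20 to 120 N. Pads are 22 mm wide; open, the fingers measure 114 mm over their backs; the gripper's body (76 mm by 85 mm) begins 54 mm behind the grasp point. The pads swing forward as they close: fully open they stand 13 mm farther back than shut.
Start: joints at [1.035, 0.286, 1.577, -0, 1.279, -0.15], TCP at [0.254, 0.625, 0.221] pointing down, gripper open.
Joint ranges: [-2.77, 2.77], [-0.9, 2.22], [0.21, 2.48], [-1.53, 4.67], [0.24, 2.81], [-2.84, 2.84]. Speed limits (rad/s): [2.79, 2.79, 3.14, 3.14, 3.14, 3.14].

### API

Orientations are given as a unit quaternion [x, y, z, w].
In Python, from plant import ctrl gives the robot as it stands.
- The arm moves only by the tool send_rows, never from a script. Its argument "moves" is text: rows parted by semicolons, each of 7 numbers parted by spaces: the turn, a rotation vector about the tool's x, y, z in units of 360 degrees (1.0 is 360 degrees), then the shift along the tool's x, y, z in units of 20 cm (1.0 is 20 cm), then the gripper's target within -1 to 1 (fully open at 1, half-way at 0, shut at -1). A call has 1 to 12 rows; each row is the pose to reach, as a shift and turn from the pose commanded when the call began, along the tool's axes at that moment, turning the shorter way round; what a row does not reach only later rows make up. A row lasts 1/8 s, in which the tool goes at most 62.5 mm and 10.7 degrees, less where a joint would pass 70% of its speed; a pose out of reach is approached as far as the arm can. A call with a number of a shift or a turn outside -1 to 1 is refused whole. A call with a gripper value outside its range is refused whole. The fingers move at their own pace and stop on an object; "newtons" is the grip in N (left out, the last holds). Time passes only in rows, so rows that repeat a pose let the fingers close. It gives the time, the measured TCP pose, the force, the opening and the grip force at its end, in the units of the state.
- ctrl.get_state(): the state, without advancing time (a new reading comes with each control period).
- ctrl.read_camera(name): name is "side" or "top"; returns a dict with "image" (384x512x3 uint8, red, green, blue), "fovy" (degrees; the focal length in pixels is half the picture's height over the tangent of half this angle, whatever the lens; pixels are square), "cx", "cy" (the principal point, pixels), "extrinsics" (4x4, takes a point from camera to world coordinates). Camera axes: x right, y up, looking along -z (the intrinsics and any distortion apply to the point x, -y, -z); pixel columns grow to the right and rows downward; lengths in m; the calibration is good to about 2 mm. A picture is of the moment at which its call begins. There is no depth.
- ctrl.sign_off(): hands the job in; it is judged then, once.
The state is a dict: "time": time; "qpos": joint angles; "dq": joint speeds; "joint_efforts": joint torques, N m; "eef_pos": TCP position; "tcp_rot": TCP orientation; "contact_force": force on the tool from outside, world axes, zero at the start; "wrist_torque": the same for the moment, N m; "opening": opening from 0.0 (shut) to 1.0 (fully open); "finger_force": force on a finger pad.
Only numpy, scipy, OpenCV 4.12 (cv2) and the standard library are available. Lean on these libraries where they do the work, as an engineer would, in place of code of your own. Each camera call takes 0.05 s, during which the arm holds its last target. There are 200 camera calls.

### The job

Tidy the lab bench: stand the red-capped jar, the blue-capped square bottle, the green-stoppered flask and the yellow-lidded tip box each upright on the pad whose printed outline has its colour and shape, with its foot inside the outline and the square bottle and the box turned in line with theirs. Set them down without dropping or tipping them, and leave the black-capped jar and the white beaker where they stand.

Things in the scene. Friction and masses are not known exactly. Their poses are not given: they have to be found in the camera images.
- red_jar: Loose round jar of amber glass with a white paper label and a RED screw cap: one straight upright cylinder 52 mm in diameter and 92 mm high, the cap (as wide as the glass) being its top 22 mm. About 0.18 kg. Origin: centre of its underside; z up.
- blue_bottle: Loose square white plastic bottle with a BLUE screw cap and blue label: body 54 x 54 mm and 62 mm high with upright flat sides, on top of it the round cap, 34 mm in diameter, up to 82 mm above the foot. About 0.16 kg. Origin: centre of its underside; z up. x and y square to the flat sides.
- green_flask: Loose conical flask of green glass with a GREEN stopper: foot 68 mm in diameter, tapering to a neck 30 mm in diameter from 58 to 73 mm above the foot, then the round stopper, 34 mm in diameter, from 73 to 95 mm. About 0.15 kg, taken best by the stopper. Origin: centre of its underside; z up.
- yellow_tipbox: Loose closed pipette-tip box, grey below with a YELLOW lid (fixed on): 84 mm long (x) x 52 mm wide (y) x 58 mm high, upright sides; a catch stands out 3 mm at the middle of one short end (-x). About 0.12 kg. Origin: centre of its underside; z up. x along its length.
- black_jar: Bystander to be left alone: loose amber jar like the red-capped one (52 mm diameter, 92 mm high) but with a BLACK cap. Origin: centre of its underside.
- beaker: Bystander to be left alone: loose open white plastic beaker, 64 mm in diameter and 75 mm high. Origin: centre of its underside.
- red_pad: Round white pad, 92 mm in diameter and 4 mm thick, with a RED circle printed on it (inner diameter 68 mm, line 9 mm wide): the place of the red-capped jar. Fixed to the bench. Origin: centre of its underside, on the bench; z up; the top face, where the vessel stands, is 4 mm higher.
- blue_pad: Square white pad, 94 x 94 mm and 4 mm thick, with a BLUE square printed on it (inside 70 x 70 mm, line 9 mm wide): the place of the blue-capped bottle. Fixed to the bench. Origin: centre of its underside, on the bench; z up; the top face, where the vessel stands, is 4 mm higher. x and y square to its sides.
- green_pad: Round white pad, 108 mm in diameter and 4 mm thick, with a GREEN circle printed on it (inner diameter 84 mm, line 9 mm wide): the place of the green-stoppered flask. Fixed to the bench. Origin: centre of its underside, on the bench; z up; the top face, where the vessel stands, is 4 mm higher.
- yellow_pad: Oblong white pad, 124 mm (x) x 92 mm (y) and 4 mm thick, with a YELLOW rectangle printed on it (inside 100 x 68 mm, line 9 mm wide): the place of the yellow-lidded tip box; either end may point either way. Fixed to the bench. Origin: centre of its underside, on the bench; z up; the top face, where the vessel stands, is 4 mm higher. x along its length.
Things that resemble listed ones, but are neither listed nor needed, are in the scene too. Leave any purple look-alike of the red_jar alone.

How it is judged:
At the end, for the whole second after the job is handed in: Each thing stands released and still on its own pad: centre within 12 mm of the pad's, upright within 0.1 rad; bottle within 0.38 rad of its square (any quarter turn), box within 0.22 rad of its rectangle (either way); black-capped jar and beaker upright, moved under 20 mm (horizontal distance between red_jar and red_pad below 0.012 m and z of red_jar in the frame of red_pad between 0.001 and 0.007 m and angle between each of red_jar, blue_bottle, green_flask, yellow_tipbox, black_jar, beaker's own z axis and vertical below 0.1 rad and linear speed of each of red_jar, blue_bottle, green_flask, yellow_tipbox below 0.02 m/s and angular speed of each of red_jar, blue_bottle, green_flask, yellow_tipbox below 0.2 rad/s and contact force between the fingers and red_jar below 0.1 N and horizontal distance between blue_bottle and blue_pad below 0.012 m and z of blue_bottle in the frame of blue_pad between 0.001 and 0.007 m and contact force between the fingers and blue_bottle below 0.1 N and horizontal distance between green_flask and green_pad below 0.012 m and z of green_flask in the frame of green_pad between 0.001 and 0.007 m and contact force between the fingers and green_flask below 0.1 N and horizontal distance between yellow_tipbox and yellow_pad below 0.012 m and z of yellow_tipbox in the frame of yellow_pad between 0.001 and 0.007 m and contact force between the fingers and yellow_tipbox below 0.1 N and (angle between the x axis of blue_bottle and the x axis of blue_pad, either way round below 0.38 rad or angle between the x axis of blue_bottle and the y axis of blue_pad, either way round below 0.38 rad) and angle between the x axis of yellow_tipbox and the x axis of yellow_pad, either way round below 0.22 rad and distance of each of black_jar, beaker from where it was at the start of the episode below 0.02 m); the robot touches nothing.
It fails at once if one of the four things is tipped more than about 35 degrees (angle between any of red_jar, blue_bottle, green_flask, yellow_tipbox's own z axis and vertical above 0.6 rad).
It fails at once if one of the four things is dropped or thrown: faster than 0.7 m/s with no finger on it (a fall of about 25 mm) ((linear speed of red_jar above 0.7 m/s and contact force between the fingers and red_jar below 0.1 N) or (linear speed of blue_bottle above 0.7 m/s and contact force between the fingers and blue_bottle below 0.1 N) or (linear speed of green_flask above 0.7 m/s and contact force between the fingers and green_flask below 0.1 N) or (linear speed of yellow_tipbox above 0.7 m/s and contact force between the fingers and yellow_tipbox below 0.1 N)).
It fails at once if the black-capped jar or the beaker is shifted by more than 20 mm or knocked over (distance of any of black_jar, beaker from where it was at the start of the episode above 0.02 m or angle between any of black_jar, beaker's own z axis and vertical above 0.5 rad).
It also fails if it takes over 112 s, if anything falls off the work surface, if the arm or the gripper's body presses on something with over 40 N, if the wrist force passes 120 N, or if a joint passes its speed limit or range.

## Working session

There is one attempt and no reset: what is moved stays moved. The work goes in short steps, Python scripts to look and compute and a tool call to move; the robot and the scene stay as the last step left them, time stands still between calls to the robot, and variables do not carry over. Pictures are saved under pics/ and viewed, at most 14 in all, crops included, and the job is handed in when it is done.

Besides the shell and the picture viewer there is one more tool, called after "Emit:" as a command line: name --argument value ..., lists and objects as JSON in quotes. send_rows: Moves the arm, as the interface text tells. Its arguments: {"type":"object","properties":{"moves":{"type":"string"},"newtons":{"type":"number"}},"required":["moves"]}

```bash
mkdir -p pics; ls; python3 - <<'E'
from plant import ctrl
import cv2,numpy as np,pickle
d={}
for n in("top","side"):
    c=ctrl.read_camera(n); d[n]=c
    cv2.imwrite(f"pics/{n}0.png",cv2.resize(c["image"][:,:,::-1],(800,600),interpolation=cv2.INTER_CUBIC))
    print(n,{k:(np.round(v,4).tolist() if k!="image" else v.shape) for k,v in c.items()})
pickle.dump(d,open("cams0.pkl","wb"))
print(ctrl.get_state(),ctrl.finger_overhang)
E
```

```text
pics
top {'image': (384, 512, 3), 'fovy': 56.2424, 'cx': 257.7451, 'cy': 194.3742, 'extrinsics': [[0.0074, 0.9892, -0.1462, 0.3322], [-0.9996, 0.0035, -0.0263, -0.0152], [-0.0255, 0.1463, 0.9889, 1.0459], [0.0, 0.0, 0.0, 1.0]]}
side {'image': (384, 512, 3), 'fovy': 44.5291, 'cx': 250.9143, 'cy': 195.7692, 'extrinsics': [[0.9198, 0.1874, -0.3447, -0.0007], [-0.392, 0.4719, -0.7897, -1.0937], [0.0147, 0.8615, 0.5075, 0.7631], [0.0, 0.0, 0.0, 1.0]]}
{'time': 0.1, 'qpos': array([ 1.03502070e+00,  2.87141901e-01,  1.57805555e+00,  8.00794300e-06,
        1.27859100e+00, -1.49992682e-01]), 'dq': array([-0.00116369, -0.00257868, -0.00238905, -0.00093784,  0.00288976,
       -0.00057012]), 'joint_efforts': array([ 1.61910157e-04, -4.07292831e+01, -2.93700367e+01, -2.32756474e-04,
        3.43951528e-03,  1.59545908e-05]), 'eef_pos': array([0.25363642, 0.62486189, 0.22012878]), 'tcp_rot': array([ 1.91698561e-01,  9.81453237e-01, -1.03270089e-03, -3.72728876e-04]), 'contact_force': array([ 0.28605595, -0.10571777,  0.24157405]), 'wrist_torque': array([ 0.06478897, -0.00753747, -0.02480988]), 'finger_force': 0.0, 'opening': 0.9971087687242305} 0.014
```

View pics/top0.png

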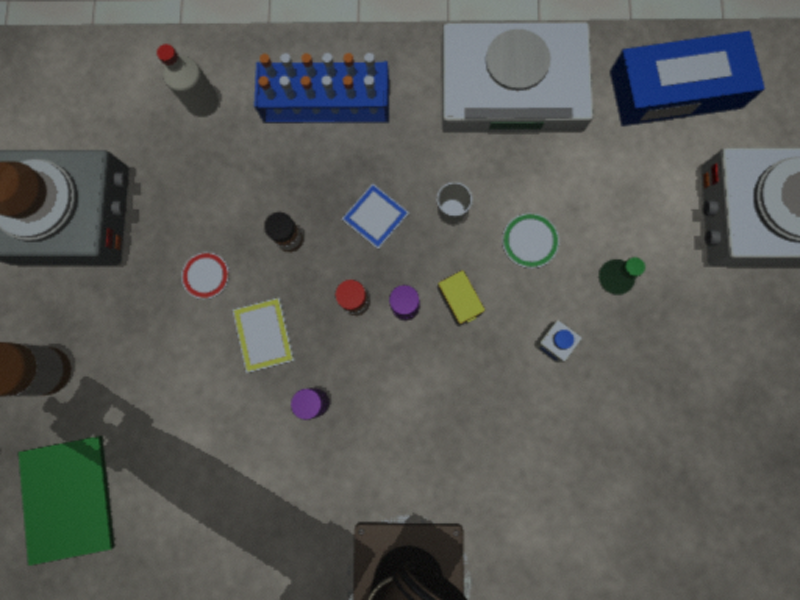

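View pics/side0.png

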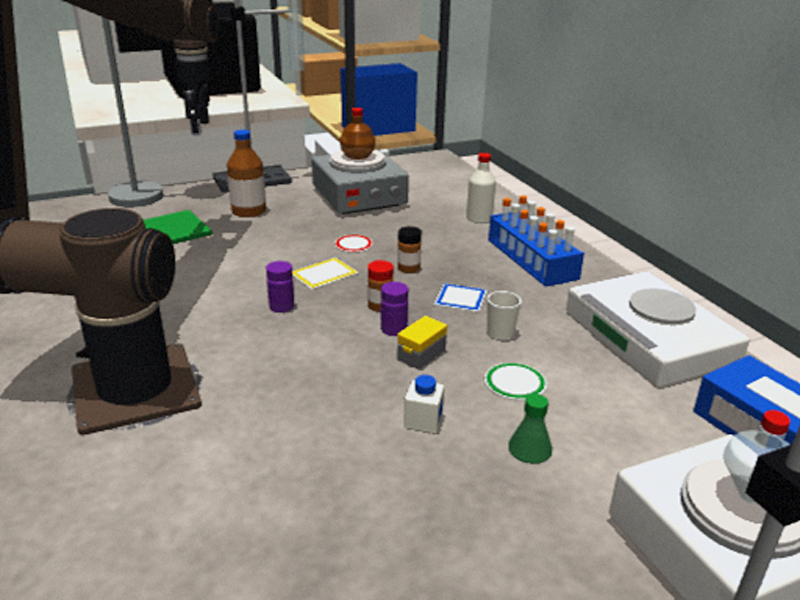

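The top view shows the red cap at (351,295), blue cap (563,339), green stopper (634,267), yellow lid (461,297). The black jar is at (280,226) and the beaker at (454,202), with pads to the upper left and centre. Candidates for red_jar are (351,295) red, and (404,301) and (307,403), both purple. Only (351,295) has a red cap, amber glass and a white label, so it is the one. I'll confirm it in an enlarged crop.

```bash
cat > h.py <<'E'
import numpy as np,cv2
def K(c):
    h=c["image"].shape[0]; f=h/2/np.tan(np.radians(c["fovy"])/2); return f
def px2w(c,u,v,z):
    f=K(c); E=np.array(c["extrinsics"])
    d=E[:3,:3]@np.array([(u-c["cx"])/f,-(v-c["cy"])/f,-1]); o=E[:3,3]
    return (o+d*(z-o[2])/d[2])[:2]
def w2px(c,p):
    E=np.array(c["extrinsics"]); q=(np.asarray(p,float)-E[:3,3])@E[:3,:3]; f=K(c)
    return np.stack([c["cx"]+f*q[...,0]/-q[...,2],c["cy"]-f*q[...,1]/-q[...,2]],-1)
def blobs(c,roi):
    hsv=cv2.cvtColor(c["image"],cv2.COLOR_RGB2HSV); H,S,V=cv2.split(hsv)
    R={"red":((H<8)|(H>172)),"blue":(H>100)&(H<130),"green":(H>50)&(H<85),"yellow":(H>22)&(H<36)}
    for n,m in R.items():
        m=(m&(S>110)&(V>40)).astype(np.uint8); k=np.zeros_like(m); x0,y0,x1,y1=roi; k[y0:y1,x0:x1]=1
        cs,_=cv2.findContours(m*k,cv2.RETR_EXTERNAL,cv2.CHAIN_APPROX_NONE)
        for q in cs:
            if cv2.contourArea(q)>40: yield n,q
E
python3 - <<'E'
from h import *
import pickle
d=pickle.load(open("cams0.pkl","rb"))
t=d["top"]
cv2.imwrite("pics/topz.png",cv2.resize(t["image"][105:275,105:425,::-1],None,fx=2.5,fy=2.5,interpolation=cv2.INTER_CUBIC))
s=d["side"]
cv2.imwrite("pics/sidez.png",cv2.resize(s["image"][140:300,165:365,::-1],None,fx=3.7,fy=3.7,interpolation=cv2.INTER_CUBIC))
for n,q in blobs(t,(105,105,425,275)):
    for z in (0.004,.058,.082,.092,.095):
        w=np.array([px2w(t,u,v,z) for u,v in q[:,0]]).astype(np.float32)
        (x,y),(a,b),th=cv2.minAreaRect(w*1000)
        if z==.004: print(n,cv2.boundingRect(q),cv2.contourArea(q))
        print("  z",z,"c %.0f %.0f size %.0f %.0f ang %.1f"%(x,y,a,b,th))
E
```

```text
red (215, 179, 19, 20) 274.5
  z 0.004 c 503 112 size 57 53 ang 1.0
  z 0.058 c 495 106 size 54 51 ang 1.0
  z 0.082 c 491 103 size 53 49 ang 1.0
  z 0.092 c 489 101 size 52 49 ang 1.0
  z 0.095 c 489 101 size 52 49 ang 1.0
red (117, 162, 29, 28) 568.5
  z 0.004 c 541 392 size 81 83 ang 46.9
  z 0.058 c 530 371 size 77 79 ang 46.9
  z 0.082 c 526 361 size 75 77 ang 46.9
  z 0.092 c 524 358 size 75 76 ang 46.9
  z 0.095 c 523 356 size 74 76 ang 46.9
blue (355, 211, 12, 12) 101.5
  z 0.004 c 423 -284 size 32 32 ang 88.2
  z 0.058 c 418 -271 size 30 31 ang 88.2
  z 0.082 c 416 -264 size 29 30 ang 88.2
  z 0.092 c 415 -262 size 29 30 ang 88.2
  z 0.095 c 415 -261 size 29 29 ang 88.2
blue (220, 119, 40, 38) 765.0
  z 0.004 c 659 68 size 87 87 ang 50.6
  z 0.058 c 642 63 size 82 83 ang 50.6
  z 0.082 c 635 62 size 80 81 ang 50.6
  z 0.092 c 631 61 size 79 80 ang 50.6
  z 0.095 c 630 61 size 79 80 ang 50.6
green (400, 165, 13, 12) 98.5
  z 0.004 c 559 -421 size 33 32 ang 42.7
  z 0.058 c 548 -400 size 31 30 ang 42.7
  z 0.082 c 542 -390 size 30 30 ang 42.7
  z 0.092 c 540 -387 size 30 29 ang 42.7
  z 0.095 c 539 -385 size 30 29 ang 42.7
green (323, 138, 33, 32) 789.0
  z 0.004 c 610 -228 size 95 95 ang 88.9
  z 0.058 c 596 -217 size 90 90 ang 88.9
  z 0.082 c 589 -212 size 87 88 ang 88.9
  z 0.092 c 587 -210 size 87 87 ang 88.9
  z 0.095 c 586 -209 size 86 87 ang 88.9
yellow (150, 192, 36, 45) 1050.5
  z 0.004 c 428 276 size 116 84 ang 15.3
  z 0.058 c 423 261 size 110 79 ang 15.3
  z 0.082 c 421 254 size 107 77 ang 15.3
  z 0.092 c 420 251 size 106 77 ang 15.3
  z 0.095 c 420 250 size 106 76 ang 15.3
yellow (281, 173, 29, 34) 535.0
  z 0.004 c 499 -96 size 91 56 ang 27.9
  z 0.058 c 490 -92 size 86 53 ang 27.9
  z 0.082 c 487 -90 size 84 52 ang 27.9
  z 0.092 c 485 -90 size 83 51 ang 27.9
  z 0.095 c 485 -89 size 83 51 ang 27.9
```

View pics/topz.png

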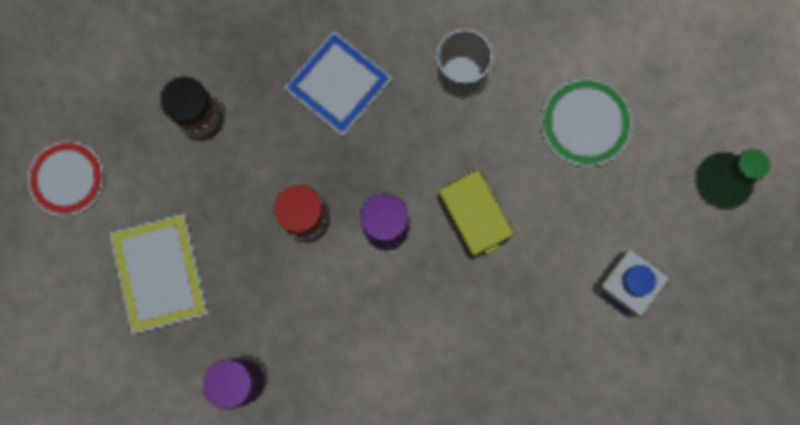

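View pics/sidez.png

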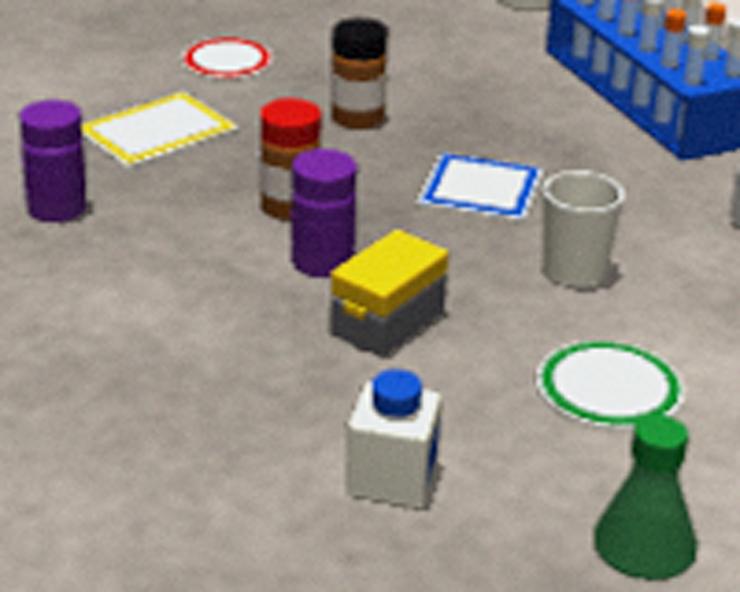

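Confirmed: the jar at zoom (298,210) has a red cap, amber glass and a white label. The ones at (384,217) and (229,383) are wholly purple. Next I'll cross-check against the side view and work out the grasps.

```bash
python3 - <<'E'
from h import *
import pickle
d=pickle.load(open("cams0.pkl","rb"));t=d["top"];s=d["side"]
z=lambda u,v:(u/2.5+105-.3,v/2.5+105-.3)
P=lambda n,u,v,h: print(n,np.round(px2w(t,*z(u,v),h)*1000))
P("purpleA top",384,216,.092);P("purpleB",229,383,.092);P("black",186,101,.092);P("beaker rim",464,56,.075)
P("red",299,209,.092);P("blue cap",641,281,.082);P("stopper",754,164,.095);P("flask foot",724,182,.0)
print("bottle corners",[np.round(px2w(t,*z(*q),.062)*1000).tolist() for q in((631,250),(667,281),(640,314),(602,285))])
print("box corners",[np.round(px2w(t,*z(*q),.058)*1000).tolist() for q in((438,192),(479,171),(512,236),(474,255))])
print("blue pad",[np.round(px2w(t,*z(*q),.004)*1000).tolist() for q in((335,33),(390,80),(342,133),(286,86))])
print("catch",px2w(t,*z(491,248),.045))
# side predictions vs seen (side zoom px)
for n,p,seen in(("redtop",(.489,.101,.092),(291,112)),("bluetop",(.416,-.264,.082),(397,381)),("stopper",(.539,-.386,.095),(662,430)),("box",(.490,-.092,.058),(390,266)),
 ("redpad",(.541,.392,.004),(227,57)),("bluepad",(.659,.068,.004),(481,184)),("greenpad",(.610,-.228,.004),(610,381)),("yellowpad",(.428,.276,.004),(158,127))):
    a=np.array([seen[0]/3.7+165,seen[1]/3.7+140]); print(n,np.round(w2px(s,p)-a,1), "side-> world",np.round(px2w(s,*a,p[2])*1000))
E
```

```text
purpleA top [482.   9.]
purpleB [304. 170.]
black [610. 228.]
beaker rim [667. -79.]
red [489. 101.]
blue cap [ 414. -266.]
stopper [ 539. -387.]
flask foot [ 538. -388.]
bottle corners [[450.0, -261.0], [416.0, -299.0], [380.0, -269.0], [412.0, -229.0]]
box corners [[515.0, -50.0], [539.0, -96.0], [466.0, -132.0], [444.0, -90.0]]
blue pad [[720.0, 72.0], [661.0, 5.0], [596.0, 62.0], [654.0, 130.0]]
catch [ 0.45366804 -0.11007396]
redtop [-1.7  0.5] side-> world [495. 102.]
bluetop [-1.7  0.8] side-> world [ 421. -263.]
stopper [-2.5  0.3] side-> world [ 545. -387.]
box [-2.3 -0.9] side-> world [494. -99.]
redpad [-1.1  0.4] side-> world [546. 394.]
bluepad [-1.1  0.6] side-> world [664.  70.]
greenpad [-1.5  0.8] side-> world [ 616. -226.]
yellowpad [-1.5  0.3] side-> world [433. 276.]
```

Side and top views agree within about 5 mm. The offset is a shared shift, so I use the mean of the two. Next is a planning helper that turns a world target into row numbers.

```bash
cat > plan.py <<'E'
# usage: plan.py x y z yaw_deg [x y z yaw ...]  (mm; yaw of tool y axis) -> row numbers
import sys,numpy as np
from scipy.spatial.transform import Rotation as R
from plant import ctrl
s=ctrl.get_state(); R0=R.from_quat(s["tcp_rot"]); p0=s["eef_pos"]
y=R0.as_matrix()[:,1]
print("t",round(s["time"],2),"pos",np.round(p0*1000,1),"yaw",round(np.degrees(np.arctan2(y[1],y[0])),1),"open",round(s["opening"],2),"F",round(s["finger_force"],1),np.round(s["contact_force"],1))
for x,yy,z,a in np.array(sys.argv[1:],float).reshape(-1,4):
    a=np.radians(a); Y=np.array([np.cos(a),np.sin(a),0]); Z=np.array([0,0,-1.]); X=np.cross(Y,Z)
    r=(R0.inv()*R.from_matrix(np.c_[X,Y,Z])).as_rotvec()/(2*np.pi)
    sh=R0.inv().apply(np.array([x,yy,z])/1000-p0)/.2
    print(" ".join("%.3f"%v for v in np.r_[r,sh]))
E
python3 plan.py 492 101 190 0  492 101 60 0  492 101 180 0 370 370 220 40 
```

```text
t 0.1 pos [253.6 624.9 220.1] yaw 67.9 open 1.0 F 0.0 [ 0.3 -0.1  0.2]
-0.000 0.000 0.189 -2.090 -1.978 0.154
-0.000 0.000 0.189 -2.090 -1.977 0.804
-0.000 0.000 0.189 -2.090 -1.978 0.204
-0.000 0.000 0.077 -1.019 -0.962 0.002
```

Emit:
send_rows --moves "0 0 0.05 -0.5 -0.47 0 1;0 0 0.1 -1 -0.95 0 1;0 0 0.1 -1 -0.95 0 1;0 0 0.1 -1 -0.95 0 1;0 0 0.1 -1 -0.95 0 1" --newtons 40

```text
time: 0.72
eef_pos: [0.3684, 0.3713, 0.2209]
tcp_rot: [0.487, 0.873, -0.001, -0.0]
contact_force: [-0.4, -0.1, -0.4]
opening: 1.001
finger_force: 0.0
```

```bash
python3 plan.py 492 101 190 0  492 101 60 0
```

```text
t 0.72 pos [368.4 371.3 220.9] yaw 31.7 open 1.0 F 0.0 [-0.4 -0.1 -0.4]
-0.000 0.000 0.088 -1.475 -0.185 0.155
-0.000 0.000 0.088 -1.474 -0.184 0.805
```

Emit:
send_rows --moves "0 0 0.06 -1 -0.1 0 1;0 0 0.088 -1 -0.1 0.1 1;0 0 0.088 -1 -0.12 0.15 1;0 0 0.088 -1 -0.12 0.15 1;0 0 0.088 -1 -0.12 0.15 1"

```text
time: 1.35
eef_pos: [0.4529, 0.1911, 0.1908]
tcp_rot: [0.706, 0.708, -0.0, -0.001]
contact_force: [0.2, 0.4, 0.7]
opening: 0.997
finger_force: 0.0
```

```bash
python3 plan.py 492 101 190 0  492 101 60 0
```

```text
t 1.35 pos [452.9 191.1 190.8] yaw 0.2 open 1.0 F 0.0 [0.2 0.4 0.7]
-0.000 -0.000 0.000 -0.451 0.194 0.004
-0.000 -0.000 0.000 -0.451 0.195 0.654
```

Emit:
send_rows --moves "0 0 0 -0.25 0.1 0 1;0 0 0 -0.45 0.195 0 1;0 0 0 -0.45 0.195 0 1;0 0 0 -0.45 0.195 0.15 1;0 0 0 -0.45 0.195 0.3 1;0 0 0 -0.45 0.195 0.45 1;0 0 0 -0.45 0.195 0.55 1;0 0 0 -0.45 0.195 0.65 1;0 0 0 -0.45 0.195 0.65 1;0 0 0 -0.45 0.195 0.65 1"

```text
time: 2.6
eef_pos: [0.4928, 0.103, 0.0624]
tcp_rot: [0.705, 0.709, 0.001, 0.0]
contact_force: [0.1, 0.1, 0.5]
opening: 1.002
finger_force: 0.0
```

```bash
python3 plan.py; python3 - <<'E'
from plant import ctrl
import cv2
a=ctrl.read_camera("side")["image"][120:230,190:330,::-1];b=ctrl.read_camera("top")["image"][140:250,180:320,::-1]
cv2.imwrite("pics/red1.png",cv2.resize(cv2.hconcat([a,b]),None,fx=2.8,fy=2.8,interpolation=cv2.INTER_CUBIC))
E
```

```text
t 2.6 pos [492.8 103.   62.4] yaw 0.3 open 1.0 F 0.0 [0.1 0.1 0.5]
```

View pics/red1.png

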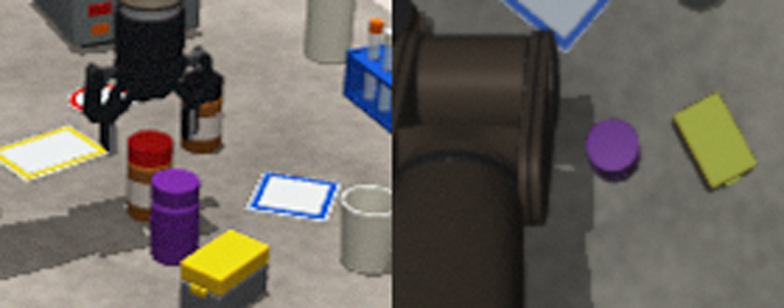

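```bash
python3 - <<'E'
from h import *
import pickle
s=pickle.load(open("cams0.pkl","rb"))["side"]
for x in(.445,.54):
  for z in(.05,.06,.07): print(x,z,(w2px(s,(x,.103,z))-[190,120])*2.8)
print("cap top seen at (150,140)",(w2px(s,(.4928,.103,.092))-[190,120])*2.8)
E
```

```text
0.445 0.05 [107.91200568 181.68100481]
0.445 0.06 [107.82592795 173.80241898]
0.445 0.07 [107.73924783 165.86869788]
0.54 0.05 [186.12467577 166.69680285]
0.54 0.06 [186.30720825 158.9404538 ]
0.54 0.07 [186.49098992 151.13102319]
cap top seen at (150,140) [147.91986259 140.8622011 ]
```

```bash
python3 - <<'E'
from plant import ctrl
import cv2
a=ctrl.read_camera("side")["image"][130:200,210:280,::-1]
cv2.imwrite("pics/red2.png",cv2.resize(a,None,fx=8,fy=8,interpolation=cv2.INTER_CUBIC))
E
```

```text
(no output)
```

View pics/red2.png

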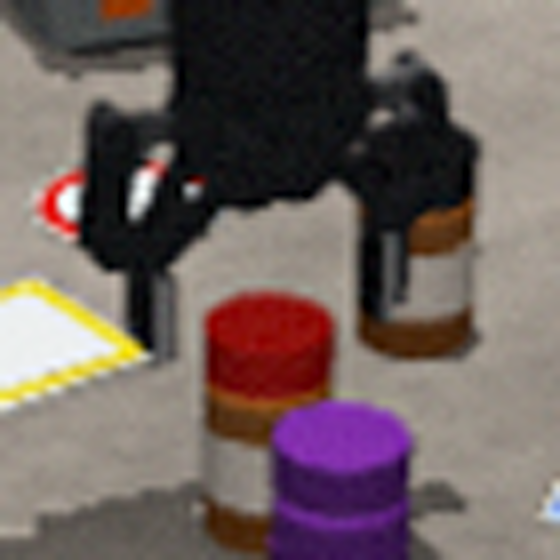

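```bash
python3 - <<'E'
from h import *
import pickle
s=pickle.load(open("cams0.pkl","rb"))["side"]
print("start tips",w2px(s,[(.254,.625,.22),(.254,.625,.245)])*1.5625)
f=lambda p:(w2px(s,p)-[210,130])*8
print("body bottom",f((.4928,.103,.121)),f((.4928,.103,.145)))
for y in (.103,.12,.135,.15): print(y,f((.45,y,.061)),f((.536,y,.061)),f((.4928,y,.121)))
print("captop", f((.492,.101,.092)),f((.492,.075,.092)),f((.492,.101,0)))
E
```

```text
start tips [[201.47778159 139.42758346]
 [200.2194641  128.95092609]]
body bottom [263.0752835  255.33644384] [263.45226683 198.73727075]
0.103 [160.10653354 412.03810163] [363.11334868 373.63989271] [263.0752835  255.33644384]
0.12 [144.62604387 392.60807493] [346.12164638 354.93757749] [246.4772682  237.14308408]
0.135 [131.19970136 375.75626991] [331.37960515 338.71140443] [232.08436129 221.36678019]
0.15 [117.98628957 359.17172062] [316.8668118  322.73755843] [217.92213838 205.84333285]
captop [262.66997894 325.02576077] [288.42296191 354.25866899] [261.30657    529.44898581]
```

The view shows the fingers straddling the jar, with tips at (155,360) and (390,315). They sit about 55 px higher than the reported TCP predicts. That means either the height is off by about 24 mm or the horizontal position is off along the view ray. I'll settle it with a gentle touch on clear bench nearby.

Emit:
send_rows --moves "0 0 0 0 0 -0.2 1;0 0 0 0 0 -0.4 1;0 0 0 0 0 -0.6 0;0 0 0 0.1 -0.2 -0.6 -1;0 0 0 0.24 -0.45 -0.6 -1;0 0 0 0.24 -0.45 -0.4 -1;0 0 0 0.24 -0.45 -0.2 -1;0 0 0 0.24 -0.45 0 -1;0 0 0 0.24 -0.45 0.1 -1;0 0 0 0.24 -0.45 0.15 -1;0 0 0 0.24 -0.45 0.15 -1;0 0 0 0.24 -0.45 0.15 -1" --newtons 20

```text
time: 4.25
eef_pos: [0.4033, 0.1495, 0.0326]
tcp_rot: [0.706, 0.708, 0.001, 0.001]
contact_force: [-0.0, 0.7, -0.5]
opening: 0.0
finger_force: 0.0
```

```bash
python3 plan.py; python3 - <<'E'
from plant import ctrl
import cv2,numpy as np
c=ctrl.read_camera("side");a=c["image"][110:200,180:270,::-1]
b=ctrl.read_camera("top")["image"][150:240,150:240,::-1]
cv2.imwrite("pics/t1.png",cv2.resize(cv2.hconcat([a,b]),None,fx=4.4,fy=4.4,interpolation=cv2.INTER_CUBIC))
from h import *
p=ctrl.get_state()["eef_pos"]
for dz in(-.014,.01): print((w2px(c,p+[0,0,dz])-[180,110])*4.4)
E
```

```text
t 4.25 pos [403.3 149.5  32.6] yaw 0.2 open 0.0 F 0.0 [-0.   0.7 -0.5]
[137.4764405  348.49662754]
[136.53515053 319.56246013]
```

View pics/t1.png

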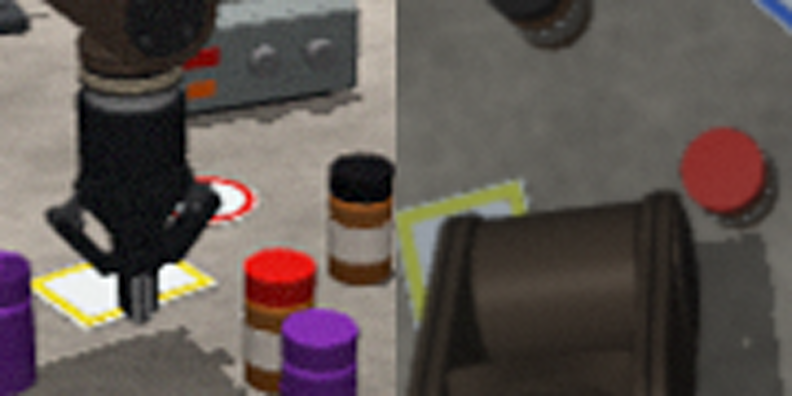

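The tip shows at (141,320) where the pose predicts (137,348). The same shift appears here, so I'll feel for the bench in slow steps.

Emit:
send_rows --moves "0 0 0 0 0 0.04 -1;0 0 0 0 0 0.06 -1;0 0 0 0 0 0.075 -1;0 0 0 0 0 0.085 -1;0 0 0 0 0 0.095 -1;0 0 0 0 0 0.1 -1;0 0 0 0 0 0.1 -1"

```text
time: 5.22
eef_pos: [0.4022, 0.1494, 0.0114]
tcp_rot: [0.706, 0.708, -0.0, -0.0]
contact_force: [-0.5, -0.5, 0.3]
opening: 0.003
finger_force: 0.0
```

Emit:
send_rows --moves "0 0 0 0 0 0.02 -1;0 0 0 0 0 0.035 -1;0 0 0 0 0 0.05 -1;0 0 0 0 0 0.06 -1;0 0 0 0 0 0.06 -1"

```text
time: 5.85
eef_pos: [0.4021, 0.1494, -0.0008]
tcp_rot: [0.706, 0.708, -0.0, -0.0]
contact_force: [0.2, 0.3, -0.3]
opening: -0.002
finger_force: 0.0
```

Emit:
send_rows --moves "0 0 0 0 0 0.015 -1;0 0 0 0 0 0.025 -1;0 0 0 0 0 0.03 -1;0 0 0 0 0 0.03 -1"

```text
time: 6.35
eef_pos: [0.4022, 0.1494, -0.0067]
tcp_rot: [0.706, 0.708, -0.0, -0.0]
contact_force: [-0.2, 0.6, 0.5]
opening: -0.001
finger_force: 0.0
```

Emit:
send_rows --moves "0 0 0 0 0 0.01 -1;0 0 0 0 0 0.015 -1;0 0 0 0 0 0.015 -1"

```text
time: 6.72
eef_pos: [0.4021, 0.1494, -0.0097]
tcp_rot: [0.706, 0.708, -0.0, -0.0]
contact_force: [-0.4, -0.1, -0.4]
opening: -0.002
finger_force: 0.0
```

Emit:
send_rows --moves "0 0 0 0 0 0.01 -1;0 0 0 0 0 0.01 -1"

```text
time: 6.98
eef_pos: [0.4024, 0.1494, -0.0099]
tcp_rot: [0.706, 0.709, -0.001, -0.001]
contact_force: [-5.9, -1.8, 15.7]
opening: -0.001
finger_force: 7.8
```

Emit:
send_rows --moves "0 0 0 0 0 0.01 -1;0 0 0 0 0 0.01 -1"

```text
time: 7.22
eef_pos: [0.4024, 0.1495, -0.01]
tcp_rot: [0.705, 0.709, -0.002, -0.001]
contact_force: [-13.3, -2.6, 32.5]
opening: 0.002
finger_force: 16.6
```

Emit:
send_rows --moves "0 0 0 0 0 0.01 -1;0 0 0 0 0 0.01 -1"

```text
time: 7.48
eef_pos: [0.4025, 0.1495, -0.0101]
tcp_rot: [0.705, 0.709, -0.003, -0.002]
contact_force: [-20.2, -4.4, 50.9]
opening: -0.001
finger_force: 25.4
```

The tips touch the bench at a reported z of −10 mm, so true z is reported z plus 24 mm, and x and y are good. I'll correct for that, lift and grasp the jar.

Emit:
send_rows --moves "0 0 0 0 0 -0.2 0;0 0 0 0 0 -0.45 1;0 0 0 0 0 -0.7 1;0 0 0 0 0 -0.9 1;0 0 0 -0.12 0.22 -0.9 1;0 0 0 -0.24 0.45 -0.9 1;0 0 0 -0.24 0.45 -0.9 1;0 0 0 -0.24 0.45 -0.75 1;0 0 0 -0.24 0.45 -0.6 1;0 0 0 -0.24 0.45 -0.45 1;0 0 0 -0.24 0.45 -0.35 1;0 0 0 -0.24 0.45 -0.35 1"

```text
time: 8.98
eef_pos: [0.4898, 0.1022, 0.0525]
tcp_rot: [0.706, 0.709, -0.002, -0.002]
contact_force: [0.4, 0.4, 0.2]
opening: 1.001
finger_force: 0.0
```

```bash
sed -i 's/^for x,yy/p0=p0+[0,0,.024]; print("true z",round(p0[2]*1000,1))\nfor x,yy/' plan.py; python3 plan.py 492 101 60 0 492 101 180 0
```

```text
t 8.97 pos [489.8 102.2  52.5] yaw 0.2 open 1.0 F 0.0 [0.4 0.4 0.2]
true z 76.5
-0.001 -0.000 0.001 -0.006 0.012 0.082
-0.001 -0.000 0.001 -0.006 0.008 -0.518
```

Emit:
send_rows --moves "0 0 0 0 0.01 0.05 1;0 0 0 0 0.01 0.08 1;0 0 0 0 0.01 0.08 0.3;0 0 0 0 0.01 0.08 -0.2;0 0 0 0 0.01 0.08 -0.6;0 0 0 0 0.01 0.08 -1;0 0 0 0 0.01 0.08 -1;0 0 0 0 0.01 0.08 -1;0 0 0 0 0.01 0.08 -1" --newtons 40

```text
time: 10.1
eef_pos: [0.4946, 0.1018, 0.0389]
tcp_rot: [0.706, 0.708, 0.0, 0.0]
contact_force: [-1.2, 0.3, 6.3]
opening: 0.601
finger_force: 41.7
```

Emit:
send_rows --moves "0 0 0 0 0 -0.04 -1;0 0 0 0 0 -0.12 -1;0 0 0 0 0 -0.25 -1;0 0 0 0 0 -0.4 -1;0 0 0 0 0 -0.5 -1;0 0 0 0 0 -0.55 -1;0 0 0 0 0 -0.55 -1"

```text
time: 10.98
eef_pos: [0.4948, 0.1017, 0.1492]
tcp_rot: [0.706, 0.708, 0.001, 0.001]
contact_force: [0.1, -0.1, -0.9]
opening: 0.598
finger_force: 41.8
```

```bash
python3 plan.py 545 393 175 30 545 393 65 30
```

```text
t 10.97 pos [494.8 101.7 149.2] yaw 0.2 open 0.6 F 41.8 [ 0.1 -0.1 -0.9]
true z 173.2
0.000 0.000 -0.083 1.455 0.256 -0.008
0.000 0.000 -0.083 1.455 0.255 0.542
```

Emit:
send_rows --moves "0 0 -0.01 0.1 0.02 0 -1;0 0 -0.02 0.3 0.05 0 -1;0 0 -0.04 0.5 0.09 0 -1;0 0 -0.05 0.7 0.13 0 -1;0 0 -0.06 0.85 0.16 0 -1;0 0 -0.07 1 0.19 0 -1;0 0 -0.083 1 0.19 0 -1;0 0 -0.083 1 0.19 0 -1"

```text
time: 11.98
eef_pos: [0.5307, 0.3019, 0.1466]
tcp_rot: [0.499, 0.866, -0.001, -0.001]
contact_force: [0.3, -0.1, -0.6]
opening: 0.602
finger_force: 42.0
```

```bash
python3 plan.py 545 393 175 30 545 393 67 30
```

```text
t 11.97 pos [530.7 301.9 146.6] yaw 30.1 open 0.6 F 42.0 [ 0.3 -0.1 -0.6]
true z 170.6
-0.000 -0.000 0.000 0.358 0.290 -0.023
-0.000 -0.000 0.000 0.358 0.292 0.517
```

Emit:
send_rows --moves "0 0 0 0.1 0.08 0 -1;0 0 0 0.25 0.2 0 -1;0 0 0 0.36 0.29 0 -1;0 0 0 0.36 0.29 0 -1;0 0 0 0.36 0.29 0.1 -1;0 0 0 0.36 0.29 0.2 -1;0 0 0 0.36 0.29 0.32 -1;0 0 0 0.36 0.29 0.4 -1;0 0 0 0.36 0.29 0.4 -1;0 0 0 0.36 0.29 0.4 -1"

```text
time: 13.22
eef_pos: [0.5463, 0.3933, 0.069]
tcp_rot: [0.499, 0.866, 0.0, 0.0]
contact_force: [-0.2, -0.1, -1.2]
opening: 0.597
finger_force: 42.2
```

```bash
python3 plan.py 545 393 67 30; python3 - <<'E'
from plant import ctrl
from h import *
c=ctrl.read_camera("side");a=c["image"][120:190,200:280,::-1]
cv2.imwrite("pics/r3.png",cv2.resize(a,None,fx=8,fy=8,interpolation=cv2.INTER_CUBIC))
p=ctrl.get_state()["eef_pos"]; fz=p[2]-.0389
print("foot z",fz,"tcp->foot px",(w2px(c,[p[0],p[1],fz])-[200,120])*8,"pad",(w2px(c,[.545,.393,.004])-[200,120])*8)
E
```

```text
t 13.22 pos [546.3 393.3  69. ] yaw 30.1 open 0.6 F 42.2 [-0.2 -0.1 -1.2]
true z 93.0
0.000 0.000 0.000 0.002 -0.006 0.130
foot z 0.030714826993117193 tcp->foot px [211.6515941  231.09465094] pad [209.65223227 284.41868261]
```

View pics/r3.png

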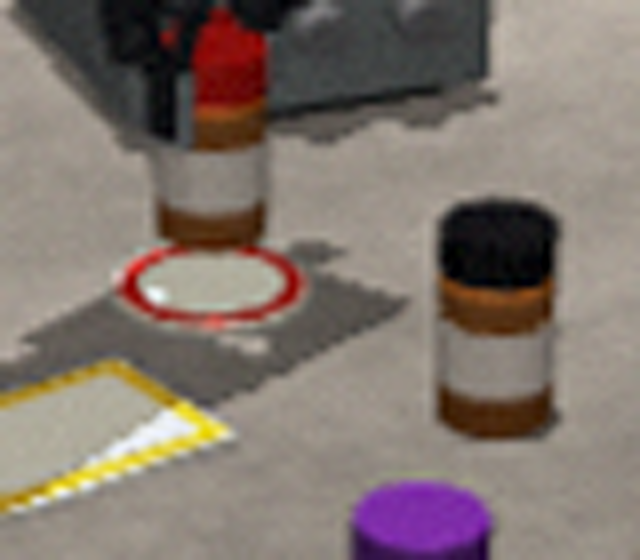

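Jar foot is at (211,237) and the pad centre at (211,284). The columns agree, so a straight drop puts it on centre. I'll lower it and release.

Emit:
send_rows --moves "0 0 0 0 -0.005 0.05 -1;0 0 0 0 -0.005 0.09 -1;0 0 0 0 -0.005 0.11 -1;0 0 0 0 -0.005 0.12 -1;0 0 0 0 -0.005 0.125 -1;0 0 0 0 -0.005 0.13 -1;0 0 0 0 -0.005 0.13 -1"

```text
time: 14.15
eef_pos: [0.5451, 0.3929, 0.043]
tcp_rot: [0.499, 0.866, 0.0, 0.0]
contact_force: [0.2, -0.7, 0.7]
opening: 0.594
finger_force: 42.3
```

Emit:
send_rows --moves "0 0 0 0 0 0 0.3;0 0 0 0 0 0 0.5;0 0 0 0 0 0 0.8;0 0 0 0 0 0 1;0 0 0 0 0 0 1;0 0 0 0 0 -0.1 1;0 0 0 0 0 -0.25 1;0 0 0 0 0 -0.45 1;0 0 0 0 0 -0.65 1;0 0 0 0 0 -0.75 1;0 0 0 0 0 -0.75 1"

```text
time: 15.52
eef_pos: [0.5458, 0.3933, 0.1952]
tcp_rot: [0.499, 0.866, 0.002, 0.001]
contact_force: [0.7, 0.3, -0.5]
opening: 1.0
finger_force: 0.0
```

```bash
python3 plan.py 492 -95 190 -62.5; python3 - <<'E'
from plant import ctrl
from h import *
for n,o in(("side",(200,120)),("top",(100,130))):
    c=ctrl.read_camera(n);x,y=o
    cv2.imwrite(f"pics/r4{n}.png",c["image"][:,:,::-1])
    for k,q in blobs(c,(x,y,x+60,y+60)):
        if k=="red": m=cv2.moments(q); print(n,cv2.boundingRect(q),m["m10"]/m["m00"],m["m01"]/m["m00"])
    print("pred cap",w2px(c,[.545,.393,.096]),"pred foot",w2px(c,[.545,.393,.004]))
E
```

```text
t 15.53 pos [545.8 393.3 195.2] yaw 30.1 open 1.0 F 0.0 [ 0.7  0.3 -0.5]
true z 219.2
0.001 -0.001 0.257 -1.977 -1.458 0.140
side (219, 130, 14, 11) 225.51315789473685 134.6301169590643
pred cap [225.90041711 132.59257873] pred foot [226.20652903 155.55233533]
top (109, 161, 37, 29) 127.72206959706958 174.17513736263737
pred cap [117.79612051 167.66625961] pred foot [130.45705608 174.44360636]
```

Emit:
send_rows --moves "0 0 0.025 -0.2 -0.15 0 1;0 0 0.05 -0.45 -0.33 0 1;0 0 0.08 -0.7 -0.52 0 1;0 0 0.1 -0.99 -0.73 0 1;0 0 0.128 -0.99 -0.73 0 1;0 0 0.128 -0.99 -0.73 0 1"

```text
time: 16.38
eef_pos: [0.5167, 0.1472, 0.1902]
tcp_rot: [0.799, 0.602, -0.002, -0.001]
contact_force: [0.7, 0.5, -0.9]
opening: 0.999
finger_force: 0.0
```

```bash
python3 plan.py 494 -95 150 -62.5
```

```text
t 16.38 pos [516.7 147.2 190.2] yaw -16.0 open 1.0 F 0.0 [ 0.7  0.5 -0.9]
true z 214.2
-0.000 0.000 0.129 -1.195 0.226 0.322
```

Emit:
send_rows --moves "0 0 0.03 -0.25 0.05 0 1;0 0 0.06 -0.5 0.1 0 1;0 0 0.09 -0.75 0.15 0 1;0 0 0.129 -1 0.2 0 1;0 0 0.129 -1 0.2 0 1;0 0 0.129 -1 0.2 0.05 1"

```text
time: 17.12
eef_pos: [0.5016, -0.0548, 0.1818]
tcp_rot: [0.971, 0.24, 0.0, -0.0]
contact_force: [-0.0, -0.4, -0.1]
opening: 1.001
finger_force: 0.0
```

```bash
python3 plan.py 494 -95 100 -62.5 494 -95 31 -62.5
```

```text
t 17.12 pos [501.6 -54.8 181.8] yaw -62.2 open 1.0 F 0.0 [-0.  -0.4 -0.1]
true z 205.8
-0.000 -0.000 0.001 -0.127 0.160 0.529
-0.000 -0.000 0.001 -0.127 0.160 0.874
```

Emit:
send_rows --moves "0 0 0 -0.127 0.16 0.05 1;0 0 0 -0.127 0.16 0.2 1;0 0 0 -0.127 0.16 0.4 1;0 0 0 -0.127 0.16 0.52 1;0 0 0 -0.127 0.16 0.6 1;0 0 0 -0.127 0.16 0.62 1"

```text
time: 17.88
eef_pos: [0.4928, -0.0941, 0.0569]
tcp_rot: [0.971, 0.24, -0.001, -0.001]
contact_force: [0.6, 0.0, 0.2]
opening: 1.002
finger_force: 0.0
```

```bash
python3 plan.py 494 -95 31 -62.5; python3 - <<'E'
from plant import ctrl
from h import *
c=ctrl.read_camera("side");a=c["image"][160:250,235:325,::-1]
b=ctrl.read_camera("top")["image"]
cv2.imwrite("pics/b1.png",cv2.resize(a,None,fx=6.5,fy=6.5,interpolation=cv2.INTER_CUBIC))
E
```

```text
t 17.88 pos [492.8 -94.1  56.9] yaw -62.3 open 1.0 F 0.0 [0.6 0.  0.2]
true z 80.9
-0.000 0.000 0.001 0.004 0.008 0.249
```

View pics/b1.png

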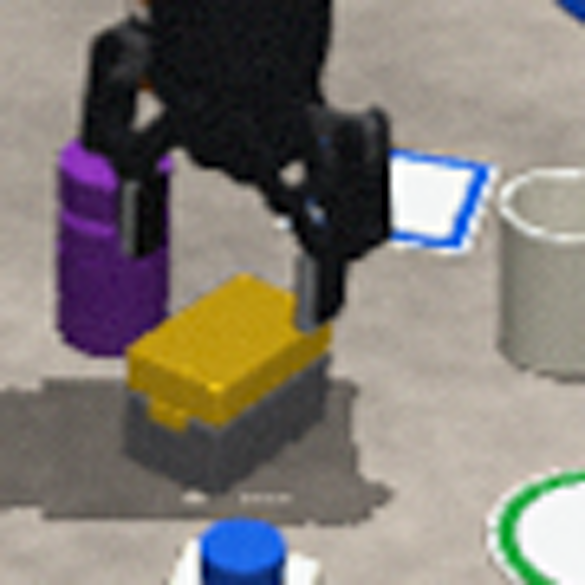

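Finger tips at (138,250) and (312,325) straddle the lid centre at (228,347) symmetrically. Going down to grip.

Emit:
send_rows --moves "0 0 0 0.004 0.008 0.06 1;0 0 0 0.004 0.008 0.12 1;0 0 0 0.004 0.008 0.18 1;0 0 0 0.004 0.008 0.24 1;0 0 0 0.004 0.008 0.25 0.6;0 0 0 0.004 0.008 0.25 0.3;0 0 0 0.004 0.008 0.25 0;0 0 0 0.004 0.008 0.25 -0.5;0 0 0 0.004 0.008 0.25 -1;0 0 0 0.004 0.008 0.25 -1;0 0 0 0.004 0.008 0.25 -1" --newtons 40

```text
time: 19.35
eef_pos: [0.4951, -0.0963, 0.0086]
tcp_rot: [0.971, 0.238, 0.0, 0.0]
contact_force: [1.5, -0.4, 0.8]
opening: 0.602
finger_force: 43.5
```

Emit:
send_rows --moves "0 0 0 0 0 -0.03 -1;0 0 0 0 0 -0.1 -1;0 0 0 0 0 -0.25 -1;0 0 0 0 0 -0.4 -1;0 0 0 0 0 -0.5 -1;0 0 0 0 0 -0.58 -1;0 0 0 0 0 -0.6 -1;0 0 0 0 0 -0.6 -1"

```text
time: 20.35
eef_pos: [0.4947, -0.0961, 0.1282]
tcp_rot: [0.971, 0.238, -0.0, -0.0]
contact_force: [0.1, 0.4, -1.0]
opening: 0.604
finger_force: 43.4
```

```bash
python3 plan.py 433 276 155 -75.5
```

```text
t 20.35 pos [494.7 -96.1 128.2] yaw -62.4 open 0.6 F 43.4 [ 0.1  0.4 -1. ]
true z 152.2
-0.000 0.000 0.036 0.588 -1.792 -0.013
```

Emit:
send_rows --moves "0 0 0 0.03 -0.1 0 -1;0 0 0.01 0.1 -0.3 0 -1;0 0 0.015 0.16 -0.5 0 -1;0 0 0.02 0.23 -0.7 0 -1;0 0 0.03 0.29 -0.88 0 -1;0 0 0.036 0.32 -0.98 0 -1;0 0 0.036 0.32 -0.98 0 -1;0 0 0.036 0.32 -0.98 0 -1"

```text
time: 21.35
eef_pos: [0.4604, 0.1072, 0.1278]
tcp_rot: [0.992, 0.128, -0.001, 0.0]
contact_force: [0.4, -0.7, -2.1]
opening: 0.605
finger_force: 43.4
```

```bash
python3 plan.py 433 276 155 -75.5 433 276 60 -75.5
```

```text
t 21.35 pos [460.4 107.2 127.8] yaw -75.3 open 0.61 F 43.4 [ 0.4 -0.7 -2.1]
true z 151.8
-0.000 0.000 0.000 0.081 -0.851 -0.016
-0.000 0.000 0.000 0.082 -0.851 0.459
```

Emit:
send_rows --moves "0 0 0 0.02 -0.15 0 -1;0 0 0 0.04 -0.35 0 -1;0 0 0 0.06 -0.55 0 -1;0 0 0 0.075 -0.75 0 -1;0 0 0 0.08 -0.85 0 -1;0 0 0 0.08 -0.85 0 -1;0 0 0 0.08 -0.85 0.12 -1;0 0 0 0.08 -0.85 0.26 -1;0 0 0 0.08 -0.85 0.38 -1;0 0 0 0.08 -0.85 0.46 -1;0 0 0 0.08 -0.85 0.46 -1;0 0 0 0.08 -0.85 0.46 -1"

```text
time: 22.85
eef_pos: [0.4345, 0.2757, 0.0373]
tcp_rot: [0.992, 0.127, 0.001, -0.0]
contact_force: [-0.2, -1.2, -1.3]
opening: 0.603
finger_force: 43.4
```

```bash
python3 plan.py 433 276 36.5 -75.5; python3 - <<'E'
from plant import ctrl
from h import *
c=ctrl.read_camera("side");a=c["image"][130:200,170:250,::-1]
cv2.imwrite("pics/b2.png",cv2.resize(a,None,fx=8,fy=8,interpolation=cv2.INTER_CUBIC))
p=ctrl.get_state()["eef_pos"]; fz=p[2]-.0086; f=lambda q:np.round((w2px(c,q)-[170,130])*8)
t=np.radians(14.5);L=np.array([np.cos(t),np.sin(t),0]);W=np.array([-np.sin(t),np.cos(t),0])
print("foot z",fz,"box foot -x end corners",f(np.array([p[0],p[1],fz])-.042*L-.026*W),f(np.array([p[0],p[1],fz])+.042*L-.026*W), "landed",f(np.array([p[0],p[1],.004])-.042*L-.026*W),f(np.array([p[0],p[1],.004])+.042*L-.026*W))
q=np.array([.433,.276,.004]); print("pad line outer corners",[f(q+a*.059*L+b*.043*W).tolist() for a,b in((-1,-1),(1,-1),(1,1),(-1,1))])
E
```

```text
t 22.85 pos [434.5 275.7  37.3] yaw -75.4 open 0.6 F 43.4 [-0.2 -1.2 -1.3]
true z 61.3
-0.000 -0.000 0.000 -0.007 -0.003 0.124
foot z 0.02901068769668781 box foot -x end corners [252. 353.] [418. 299.] landed [255. 406.] [419. 351.]
pad line outer corners [[238.0, 434.0], [471.0, 355.0], [359.0, 282.0], [131.0, 355.0]]
```

View pics/b2.png

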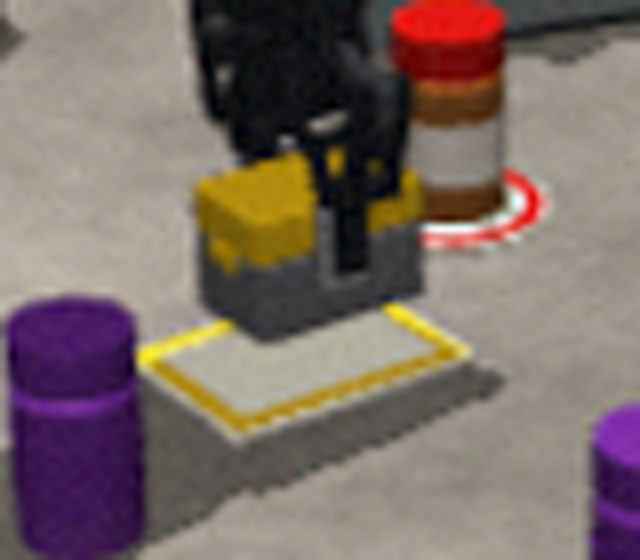

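Pad outer corners are at (240,430), (470,352) and (140,357). The box foot corners, (265,340) and (424,292), sit about 5–6 mm too far along the pad's +x. I'll shift back by that and lower.

```bash
python3 plan.py 427.7 274.6 37 -75.5
```

```text
t 22.9 pos [434.6 275.9  37.6] yaw -75.4 open 0.6 F 43.4 [ 0.   0.1 -1. ]
true z 61.6
-0.000 -0.000 0.000 -0.035 -0.003 0.123
```

Emit:
send_rows --moves "0 0 0 -0.035 0 0 -1;0 0 0 -0.035 0 0.05 -1;0 0 0 -0.035 0 0.08 -1;0 0 0 -0.035 0 0.1 -1;0 0 0 -0.035 0 0.11 -1;0 0 0 -0.035 0 0.12 -1;0 0 0 -0.035 0 0.12 -1"

```text
time: 23.78
eef_pos: [0.4271, 0.2741, 0.0126]
tcp_rot: [0.992, 0.127, 0.0, -0.0]
contact_force: [0.5, 0.1, 0.1]
opening: 0.603
finger_force: 43.4
```

Emit:
send_rows --moves "0 0 0 0 0 0 0.3;0 0 0 0 0 0 0.5;0 0 0 0 0 0 0.8;0 0 0 0 0 0 1;0 0 0 0 0 0 1;0 0 0 0 0 -0.1 1;0 0 0 0 0 -0.25 1;0 0 0 0 0 -0.45 1;0 0 0 0 0 -0.7 1;0 0 0 0 0 -0.9 1;0 0 0 0 0 -0.9 1"

```text
time: 25.15
eef_pos: [0.4291, 0.2749, 0.1969]
tcp_rot: [0.992, 0.127, 0.004, -0.001]
contact_force: [0.4, -0.4, 0.0]
opening: 1.0
finger_force: 0.0
```

```bash
python3 plan.py 421 -265 200 -40
```

```text
t 25.15 pos [429.1 274.9 196.9] yaw -75.4 open 1.0 F 0.0 [ 0.4 -0.4  0. ]
true z 220.9
0.000 -0.001 -0.098 -0.722 2.602 0.096
```

Emit:
send_rows --moves "0 0 0 0.03 0.2 0 1;0 0 0 0.06 0.45 0 1;0 0 0 0.08 0.7 0 1;0 0 0 0.1 0.97 0 1;0 0 0 0.1 0.99 0 1"

```text
time: 25.78
eef_pos: [0.4961, 0.0847, 0.1909]
tcp_rot: [0.992, 0.125, -0.001, 0.0]
contact_force: [-0.4, -0.0, 0.5]
opening: 1.001
finger_force: 0.0
```

Emit:
send_rows --moves "0 0 0 -0.08 0.25 0 1;0 0 -0.025 -0.16 0.5 0 1;0 0 -0.05 -0.24 0.75 0 1;0 0 -0.075 -0.29 0.93 0 1;0 0 -0.098 -0.29 0.93 0 1"

```text
time: 26.4
eef_pos: [0.4863, -0.1084, 0.1912]
tcp_rot: [0.906, 0.423, -0.001, -0.001]
contact_force: [-0.2, 0.5, 0.2]
opening: 0.998
finger_force: 0.0
```

```bash
python3 plan.py 421 -265 150 -40;python3 - <<'E'
from plant import ctrl
from h import *
b=ctrl.read_camera("top")["image"][105:275,105:425,::-1]
cv2.imwrite("pics/top2.png",cv2.resize(b,None,fx=2.5,fy=2.5,interpolation=cv2.INTER_CUBIC))
E
```

```text
t 26.4 pos [ 486.3 -108.4  191.2] yaw -40.0 open 1.0 F 0.0 [-0.2  0.5  0.2]
true z 215.2
-0.000 0.000 0.000 -0.809 0.254 0.326
```

View pics/top2.png

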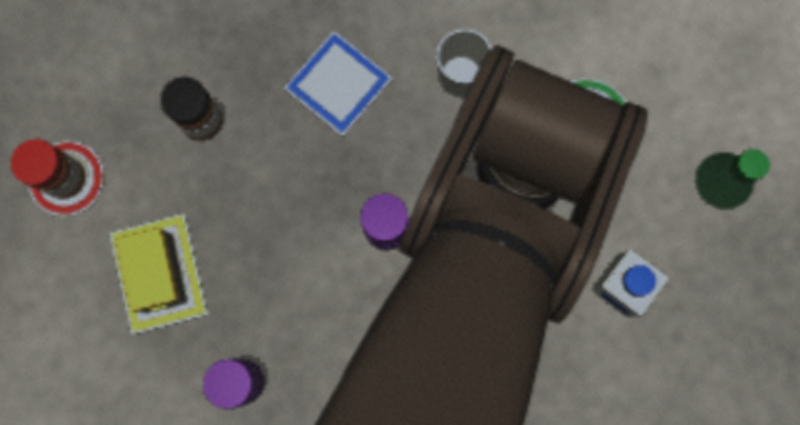

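Red jar (cap at (37,163)) and box (lid corners about (118,238), (163,228), (177,299), (131,311)) look right on their pads. I'll verify numerically.

```bash
python3 - <<'E'
from h import *
import pickle
t=pickle.load(open("cams0.pkl","rb"))["top"]
g=lambda u,v,h: px2w(t,u/2.5+104.7,v/2.5+104.7,h)*1000
print("red cap",g(36,162,.096),"pad",g(66,177.5,.004))
print("box",np.mean([g(*q,.062) for q in((118,237),(163,227),(178,300),(132,312))],0),"pad",np.mean([g(*q,.004) for q in((110,234),(184,215),(207,313),(133,333))],0))
E
```

```text
red cap [539.89165217 389.07174487] pad [541.1849467  390.83563896]
box [426.83494131 270.78535973] pad [427.11239828 274.76008611]
```

Emit:
send_rows --moves "0 0 0 -0.2 0.06 0 1;0 0 0 -0.45 0.14 0 1;0 0 0 -0.7 0.22 0 1;0 0 0 -0.81 0.255 0 1;0 0 0 -0.81 0.255 0 1;0 0 0 -0.81 0.255 0.1 1;0 0 0 -0.81 0.255 0.25 1;0 0 0 -0.81 0.255 0.4 1;0 0 0 -0.81 0.255 0.5 1;0 0 0 -0.81 0.255 0.5 1"

```text
time: 27.7
eef_pos: [0.4208, -0.2611, 0.0901]
tcp_rot: [0.906, 0.422, -0.001, -0.003]
contact_force: [0.3, 0.1, 0.6]
opening: 1.001
finger_force: 0.0
```

```bash
python3 plan.py 421 -265 37 -40;python3 - <<'E'
from plant import ctrl
from h import *
c=ctrl.read_camera("side");a=c["image"][190:290,225:325,::-1]
cv2.imwrite("pics/bl1.png",cv2.resize(a,None,fx=6,fy=6,interpolation=cv2.INTER_CUBIC))
E
```

```text
t 27.7 pos [ 420.8 -261.1   90.1] yaw -40.0 open 1.0 F 0.0 [0.3 0.1 0.6]
true z 114.1
-0.001 -0.000 -0.000 -0.014 0.016 0.386
```

View pics/bl1.png

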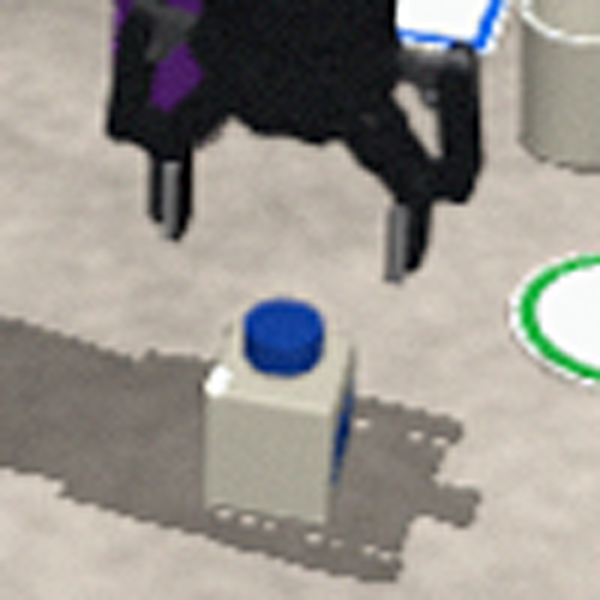

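Fingers (170,235) and (397,278) centre on column 283 and the cap is at (283,318), so they are aligned. Descend and grip.

Emit:
send_rows --moves "0 0 0 -0.01 0.01 0.1 1;0 0 0 -0.01 0.01 0.2 1;0 0 0 -0.01 0.01 0.3 1;0 0 0 -0.01 0.01 0.38 1;0 0 0 -0.01 0.01 0.39 0.6;0 0 0 -0.01 0.01 0.39 0.3;0 0 0 -0.01 0.01 0.39 0;0 0 0 -0.01 0.01 0.39 -0.5;0 0 0 -0.01 0.01 0.39 -1;0 0 0 -0.01 0.01 0.39 -1;0 0 0 -0.01 0.01 0.39 -1" --newtons 40

```text
time: 29.12
eef_pos: [0.4224, -0.2674, 0.0153]
tcp_rot: [0.907, 0.422, 0.0, 0.001]
contact_force: [0.4, -0.5, 6.0]
opening: 0.625
finger_force: 44.4
```

Emit:
send_rows --moves "0 0 0 0 0 -0.03 -1;0 0 0 0 0 -0.1 -1;0 0 0 0 0 -0.25 -1;0 0 0 0 0 -0.4 -1;0 0 0 0 0 -0.52 -1;0 0 0 0 0 -0.6 -1;0 0 0 0 0 -0.6 -1;0 0 0 0 0 -0.6 -1"

```text
time: 30.12
eef_pos: [0.4211, -0.2662, 0.1333]
tcp_rot: [0.907, 0.422, -0.0, -0.001]
contact_force: [-1.1, 0.8, -1.1]
opening: 0.628
finger_force: 43.7
```

```bash
python3 plan.py 664 69 160 -40
```

```text
t 30.12 pos [ 421.1 -266.2  133.3] yaw -40.1 open 0.63 F 43.7 [-1.1  0.8 -1.1]
true z 157.3
-0.000 -0.000 -0.000 2.064 -0.151 -0.013
```

Emit:
send_rows --moves "0 0 0 0.1 0 0 -1;0 0 0 0.3 -0.02 0 -1;0 0 0 0.5 -0.04 0 -1;0 0 0 0.72 -0.05 0 -1;0 0 0 0.9 -0.07 0 -1;0 0 0 1 -0.075 0 -1"

```text
time: 30.88
eef_pos: [0.539, -0.1025, 0.1328]
tcp_rot: [0.906, 0.423, -0.001, -0.001]
contact_force: [0.9, 0.5, -2.4]
opening: 0.629
finger_force: 43.7
```

Emit:
send_rows --moves "0 0 0 0.2 -0.015 0 -1;0 0 0 0.4 -0.03 0 -1;0 0 0 0.6 -0.045 0 -1;0 0 0 0.8 -0.06 0 -1;0 0 0 0.95 -0.07 0 -1;0 0 0 1 -0.075 0 -1;0 0 0 1 -0.075 0 -1;0 0 0 1 -0.075 0 -1"

```text
time: 31.88
eef_pos: [0.6558, 0.0574, 0.1339]
tcp_rot: [0.907, 0.421, -0.001, -0.0]
contact_force: [0.9, -0.6, -1.6]
opening: 0.626
finger_force: 43.7
```

```bash
python3 plan.py 663 69 65 -40
```

```text
t 31.88 pos [655.8  57.4 133.9] yaw -40.2 open 0.63 F 43.7 [ 0.9 -0.6 -1.6]
true z 157.9
-0.000 0.000 -0.000 0.068 -0.010 0.465
```

Emit:
send_rows --moves "0 0 0 0.068 -0.01 0.05 -1;0 0 0 0.068 -0.01 0.15 -1;0 0 0 0.068 -0.01 0.3 -1;0 0 0 0.068 -0.01 0.42 -1;0 0 0 0.068 -0.01 0.48 -1;0 0 0 0.068 -0.01 0.52 -1;0 0 0 0.068 -0.01 0.54 -1;0 0 0 0.068 -0.01 0.55 -1;0 0 0 0.068 -0.01 0.55 -1"

```text
time: 33.0
eef_pos: [0.6642, 0.0702, 0.0251]
tcp_rot: [0.907, 0.422, 0.0, 0.0]
contact_force: [0.4, 0.7, -0.8]
opening: 0.625
finger_force: 43.6
```

```bash
python3 plan.py 663 69 44 -40; python3 - <<'E'
from plant import ctrl
from h import *
c=ctrl.read_camera("side");p=ctrl.get_state()["eef_pos"]
cv2.imwrite("pics/bl2.png",cv2.resize(c["image"][165:235,245:325,::-1],None,fx=8,fy=8,interpolation=cv2.INTER_CUBIC))
f=lambda q:np.round((w2px(c,q)-[245,165])*8); fz=p[2]-.0153
L=np.array([.643,.766,0]);W=np.array([.766,-.643,0]);C=np.array([p[0],p[1],fz])
print("foot",fz,[f(C+.027*(a*L+b*W)).tolist() for a,b in((-1,-1),(-1,1),(1,1))],"pad",[f(np.array([.663,.069,.004])+.047*(a*L+b*W)).tolist() for a,b in((-1,-1),(-1,1),(1,1),(1,-1))])
E
```

```text
t 33.0 pos [664.2  70.2  25.1] yaw -40.1 open 0.63 F 43.6 [ 0.4  0.7 -0.8]
true z 49.1
0.000 -0.000 -0.000 -0.008 -0.001 0.025
foot 0.009836997223103846 [[321.0, 206.0], [453.0, 227.0], [479.0, 165.0]] pad [[259.0, 236.0], [490.0, 274.0], [534.0, 164.0], [313.0, 129.0]]
```

View pics/bl2.png

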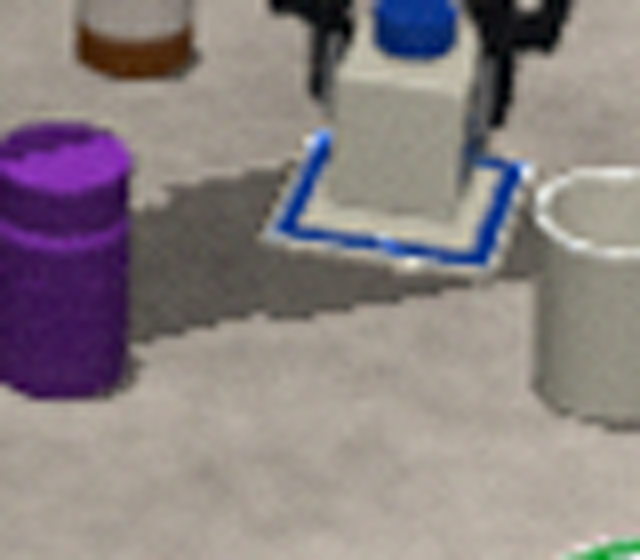

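Pad corners are (265,238), (490,268) and (532,168), and the bottle foot is (328,205)–(463,218). It is aligned in yaw and about 5 mm too far along tool x, so I'll correct that and set it down.

Emit:
send_rows --moves "0 0 0 -0.028 -0.01 0 -1;0 0 0 -0.028 -0.01 0.01 -1;0 0 0 -0.028 -0.01 0.02 -1;0 0 0 -0.028 -0.01 0.028 -1;0 0 0 -0.028 -0.01 0.028 -1"

```text
time: 33.67
eef_pos: [0.6588, 0.0671, 0.0193]
tcp_rot: [0.907, 0.422, -0.0, 0.0]
contact_force: [-1.2, 0.4, 3.1]
opening: 0.63
finger_force: 43.8
```

Emit:
send_rows --moves "0 0 0 0 0 0 0.35;0 0 0 0 0 0 0.5;0 0 0 0 0 0 0.8;0 0 0 0 0 0 1;0 0 0 0 0 0 1;0 0 0 0 0 -0.1 1;0 0 0 0 0 -0.25 1;0 0 0 0 0 -0.45 1;0 0 0 0 0 -0.7 1;0 0 0 0 0 -0.9 1;0 0 0 0 0 -0.9 1"

```text
time: 35.05
eef_pos: [0.6616, 0.0671, 0.2063]
tcp_rot: [0.907, 0.422, 0.005, 0.003]
contact_force: [0.3, 0.3, -0.8]
opening: 0.998
finger_force: 0.0
```

```bash
python3 plan.py 544 -387 200 -40; python3 plan.py 613 -150 200 -40 | tail -1
```

```text
t 35.05 pos [661.6  67.1 206.3] yaw -40.1 open 1.0 F 0.0 [ 0.3  0.3 -0.8]
true z 230.3
0.002 -0.001 -0.000 -2.117 1.011 0.146
0.002 -0.001 -0.000 -0.988 0.512 0.149
```

Emit:
send_rows --moves "0 0 0 -0.2 0.1 0 1;0 0 0 -0.45 0.23 0 1;0 0 0 -0.72 0.37 0 1;0 0 0 -0.99 0.5 0 1;0 0 0 -0.99 0.5 0 1"

```text
time: 35.67
eef_pos: [0.606, -0.1524, 0.1981]
tcp_rot: [0.908, 0.419, -0.001, -0.0]
contact_force: [-1.5, 0.3, 0.4]
opening: 1.001
finger_force: 0.0
```

Emit:
send_rows --moves "0 0 0 -0.25 0.12 0 1;0 0 0 -0.5 0.24 0 1;0 0 0 -0.75 0.36 0 1;0 0 0 -0.99 0.48 0 1;0 0 0 -0.99 0.48 0 1"

```text
time: 36.3
eef_pos: [0.5524, -0.3642, 0.198]
tcp_rot: [0.907, 0.42, -0.0, -0.0]
contact_force: [0.3, -0.5, -0.0]
opening: 1.003
finger_force: 0.0
```

```bash
python3 plan.py 544 -387 130 -40  544 -387 75 -40; python3 - <<'E'
from plant import ctrl
from h import *
c=ctrl.read_camera("top")
for k,q in blobs(c,(215,110,265,165)):
    if k=="blue": m=cv2.moments(q);u,v=m["m10"]/m["m00"],m["m01"]/m["m00"];print(cv2.boundingRect(q),px2w(c,u,v,.086),px2w(c,u,v,.004))
cv2.imwrite("pics/t5.png",c["image"][:,:,::-1])
E
```

```text
t 36.3 pos [ 552.4 -364.2  198. ] yaw -40.3 open 1.0 F 0.0 [ 0.3 -0.5 -0. ]
true z 222.0
-0.000 0.000 -0.001 -0.114 0.042 0.460
-0.000 0.000 -0.001 -0.114 0.042 0.735
(233, 125, 12, 12) [0.65339042 0.06503402] [0.68082785 0.07188492]
(221, 119, 39, 38) [0.62024942 0.05684399] [0.64485584 0.06299528]
```

Emit:
send_rows --moves "0 0 0 -0.06 0.02 0 1;0 0 0 -0.114 0.04 0.05 1;0 0 0 -0.114 0.04 0.2 1;0 0 0 -0.114 0.04 0.38 1;0 0 0 -0.114 0.04 0.5 1;0 0 0 -0.114 0.04 0.6 1;0 0 0 -0.114 0.04 0.68 1;0 0 0 -0.114 0.04 0.73 1;0 0 0 -0.114 0.04 0.735 1;0 0 0 -0.114 0.04 0.735 1"

```text
time: 37.6
eef_pos: [0.5453, -0.385, 0.0527]
tcp_rot: [0.907, 0.422, 0.0, 0.001]
contact_force: [0.0, 0.5, -0.4]
opening: 0.998
finger_force: 0.0
```

```bash
python3 plan.py 544 -387 75 -40; python3 - <<'E'
from plant import ctrl
from h import *
c=ctrl.read_camera("side")
o=(300,230)
for k,q in blobs(c,(300,230,370,310)):
    if k=="green": m=cv2.moments(q);print(cv2.boundingRect(q),m["m10"]/m["m00"],m["m01"]/m["m00"])
g=cv2.cvtColor(c["image"],cv2.COLOR_RGB2GRAY)[240:300,310:380]
p=ctrl.get_state()["eef_pos"]+[0,0,.024]; W=np.array([.766,-.643,0])
print("pred stopper",w2px(c,[p[0],p[1],.084]),"tips",w2px(c,p+.042*W),w2px(c,p-.042*W))
for r in range(240,300,4): print(r,"".join("#" if v<45 else "+" if v<90 else "." for v in g[r-240]))
E
```

```text
t 37.6 pos [ 545.3 -385.    52.7] yaw -40.1 open 1.0 F 0.0 [ 0.   0.5 -0.4]
true z 76.7
0.000 0.000 -0.000 -0.012 0.001 0.009
(325, 243, 28, 53) 340.3603121516165 275.9458193979933
pred stopper [343.00685624 259.44780457] tips [360.87900966 265.37539462] [324.77836565 258.39339362]
240 ..+#####################....############################........#####.
244 .........+#######........................#....+###########......#####.
248 ..........+#+..#.................................+###################.
252 ..........##..+#..............++++....................##############..
256 ..........+#..#............+++++++++++++................+##...........
260 ..........................++#+++++++++++.............+.+##............
264 ...........................#++++++++++++............+.+##+............
268 ..........................++++++++++++................................
272 ......................+++++++++++++++++...............................
276 ...................++++++++++++++++++++++.............................
280 .................+++++++++++++++++++++++++............................
284 ...............++++++++++++++++++++++++++++...........................
288 ................+++++++++++++++++++++++++++...........................
292 ....................++++++++++++++++++++++............................
296 ...........................+.+++++++..................................
```

Stopper is centred at column 343, and the finger tips at 322 and 366 straddle it at the predicted heights. Grip and lift.

Emit:
send_rows --moves "0 0 0 -0.008 0 0.008 0.5;0 0 0 -0.008 0 0.008 0.1;0 0 0 -0.008 0 0.008 -0.1;0 0 0 -0.008 0 0.008 -0.4;0 0 0 -0.008 0 0.008 -1;0 0 0 -0.008 0 0.008 -1;0 0 0 -0.008 0 0.008 -1;0 0 0 -0.008 0 0.008 -1" --newtons 40

```text
time: 38.65
eef_pos: [0.544, -0.386, 0.0505]
tcp_rot: [0.907, 0.422, 0.0, 0.0]
contact_force: [0.6, -0.4, 1.2]
opening: 0.39
finger_force: 39.8
```

Emit:
send_rows --moves "0 0 0 0 0 -0.03 -1;0 0 0 0 0 -0.1 -1;0 0 0 0 0 -0.22 -1;0 0 0 0 0 -0.32 -1;0 0 0 0 0 -0.4 -1;0 0 0 0 0 -0.4 -1;0 0 0 0 0 -0.4 -1"

```text
time: 39.52
eef_pos: [0.5434, -0.3854, 0.1294]
tcp_rot: [0.907, 0.422, -0.0, -0.001]
contact_force: [-0.5, 0.1, -1.2]
opening: 0.385
finger_force: 39.8
```

```bash
python3 plan.py 614 -228 155 -40
```

```text
t 39.52 pos [ 543.4 -385.4  129.4] yaw -40.1 open 0.39 F 39.8 [-0.5  0.1 -1.2]
true z 153.4
-0.000 -0.000 -0.000 0.829 -0.237 -0.007
```

Emit:
send_rows --moves "0 0 0 0.08 -0.02 0 -1;0 0 0 0.25 -0.07 0 -1;0 0 0 0.45 -0.13 0 -1;0 0 0 0.63 -0.18 0 -1;0 0 0 0.77 -0.22 0 -1;0 0 0 0.83 -0.237 0 -1;0 0 0 0.83 -0.237 0.05 -1;0 0 0 0.83 -0.237 0.15 -1;0 0 0 0.83 -0.237 0.25 -1;0 0 0 0.83 -0.237 0.31 -1;0 0 0 0.83 -0.237 0.33 -1;0 0 0 0.83 -0.237 0.33 -1"

```text
time: 41.02
eef_pos: [0.6145, -0.2285, 0.064]
tcp_rot: [0.907, 0.422, -0.0, -0.0]
contact_force: [0.3, 0.4, -0.9]
opening: 0.388
finger_force: 39.8
```

```bash
python3 plan.py 614 -227 79 -40; python3 - <<'E'
from plant import ctrl
from h import *
c=ctrl.read_camera("side");p=ctrl.get_state()["eef_pos"]; fz=p[2]-.0505
cv2.imwrite("pics/f1.png",cv2.resize(c["image"][190:270,290:370,::-1],None,fx=7,fy=7,interpolation=cv2.INTER_CUBIC))
f=lambda q:np.round((w2px(c,q)-[290,190])*7)
th=np.linspace(0,6.28,60)
e=f(np.c_[p[0]+.034*np.cos(th),p[1]+.034*np.sin(th),np.full(60,fz)]);g=f(np.c_[.614+.051*np.cos(th),-.227+.051*np.sin(th),np.full(60,.004)])
print("foot",fz,"pred foot box",e.min(0),e.max(0),"pred pad line box",g.min(0),g.max(0))
E
```

```text
t 41.02 pos [ 614.5 -228.5   64. ] yaw -40.1 open 0.39 F 39.8 [ 0.3  0.4 -0.9]
true z 88.0
-0.000 0.000 -0.000 0.004 -0.007 0.045
foot 0.014208493107169595 pred foot box [195. 303.] [371. 406.] pred pad line box [145. 298.] [408. 453.]
```

View pics/f1.png

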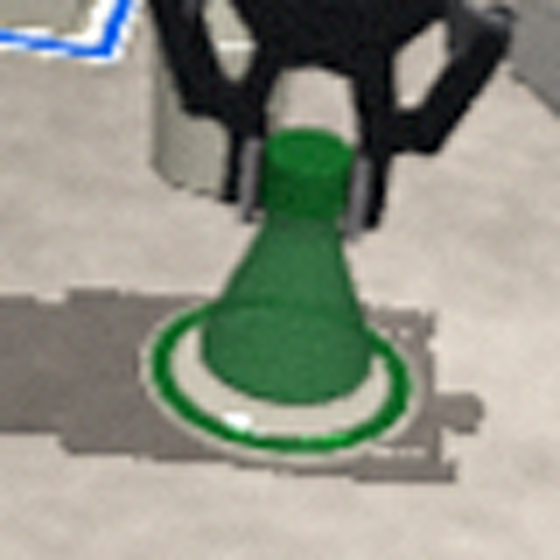

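The flask foot (columns 203–372, bottom 403) is inside the green ring (columns 150–410, bottom 450), about 2–3 mm off. A small shift, then set down.

Emit:
send_rows --moves "0 0 0 -0.012 0 0.01 -1;0 0 0 -0.012 0 0.025 -1;0 0 0 -0.012 0 0.037 -1;0 0 0 -0.012 0 0.047 -1;0 0 0 -0.012 0 0.047 -1"

```text
time: 41.7
eef_pos: [0.613, -0.2301, 0.0547]
tcp_rot: [0.907, 0.422, -0.0, -0.0]
contact_force: [-0.7, -0.0, -1.4]
opening: 0.386
finger_force: 39.9
```

Emit:
send_rows --moves "0 0 0 0 0 0 -0.1;0 0 0 0 0 0 0;0 0 0 0 0 0 0.3;0 0 0 0 0 0 0.7;0 0 0 0 0 0 1;0 0 0 0 0 0 1;0 0 0 0 0 -0.1 1;0 0 0 0 0 -0.25 1;0 0 0 0 0 -0.45 1;0 0 0 0 0 -0.7 1;0 0 0 0 0 -0.8 1;0 0 0 0 0 -0.8 1"

```text
time: 43.2
eef_pos: [0.6138, -0.2306, 0.2173]
tcp_rot: [0.907, 0.422, 0.001, 0.002]
contact_force: [-0.0, 0.3, -0.4]
opening: 0.998
finger_force: 0.0
```

Emit:
send_rows --moves "0 0 0 -0.2 0.1 0 1;0 0 0 -0.45 0.23 0 1;0 0 0 -0.7 0.36 0 1;0 0 0 -0.95 0.48 0 1;0 0 0 -0.95 0.48 0 1;0 0 0 -0.95 0.48 0 1"

```text
time: 43.95
eef_pos: [0.5632, -0.4363, 0.2118]
tcp_rot: [0.907, 0.422, -0.001, -0.002]
contact_force: [0.6, 1.3, 0.4]
opening: 0.998
finger_force: 0.0
```

```bash
python3 plan.py; python3 - <<'E'
from plant import ctrl
from h import *
t,s=ctrl.read_camera("top"),ctrl.read_camera("side")
for n,c,rs in(("top",t,(105,105,425,275)),("side",s,(165,130,365,300))):
  for k,q in blobs(c,rs):
    m=cv2.moments(q);u,v=m["m10"]/m["m00"],m["m01"]/m["m00"]
    print(n,k,cv2.boundingRect(q),cv2.contourArea(q),"%.1f %.1f"%(u,v),*[np.round(px2w(c,u,v,z)*1000) for z in(.004,.062,.086,.097)])
# side silhouettes: expected
for nm,p in(("redtop",(.545,.393,.096)),("bluetop",(.663,.069,.086)),("stopper",(.614,-.227,.099)),("box",(.433,.276,.062))): print(nm,np.round(w2px(s,p),1),np.round(w2px(t,p),1))
# bystanders: difference to the first pictures
import pickle
d=pickle.load(open("cams0.pkl","rb"))
for n,c,R in(("top",t,((165,130,200,165),(275,110,305,150))),("side",s,((250,140,275,180),(308,180,338,225)))):
  for x0,y0,x1,y1 in R: print(n,"bystander mean diff",np.abs(c["image"][y0:y1,x0:x1].astype(int)-d[n]["image"][y0:y1,x0:x1]).mean().round(1))
E
```

```text
t 43.95 pos [ 563.2 -436.3  211.8] yaw -40.1 open 1.0 F 0.0 [0.6 1.3 0.4]
true z 235.8
top red (109, 161, 37, 29) 729.0 127.6 174.2 [546. 402.] [534. 378.] [529. 369.] [527. 364.]
top blue (233, 125, 12, 12) 95.0 238.6 130.5 [681.  72.] [661.  67.] [653.  65.] [650.  64.]
top blue (221, 119, 39, 38) 137.0 241.3 142.0 [645.  63.] [627.  59.] [620.  57.] [617.  56.]
top green (323, 138, 33, 32) 793.0 339.4 153.3 [ 610. -229.] [ 595. -217.] [ 588. -212.] [ 585. -210.]
top yellow (151, 192, 35, 45) 1047.0 167.8 213.9 [428. 276.] [422. 259.] [420. 253.] [419. 250.]
side red (219, 130, 14, 11) 115.0 225.5 134.6 [611. 579.] [565. 451.] [545. 398.] [536. 374.]
side blue (347, 173, 14, 10) 75.5 353.4 178.0 [889.  68.] [821. -21.] [793. -57.] [780. -74.]
side blue (291, 166, 10, 9) 61.0 295.3 169.7 [732. 197.] [676.  98.] [653.  57.] [642.  38.]
side blue (351, 153, 12, 14) 78.0 357.7 160.7 [980. 176.] [905.  79.] [874.  39.] [860.  21.]
side blue (313, 136, 39, 41) 690.0 330.0 154.8 [911. 257.] [841. 154.] [813. 111.] [799.  92.]
side green (312, 212, 37, 42) 801.5 330.4 237.4 [ 631. -204.] [ 583. -272.] [ 563. -301.] [ 554. -313.]
side yellow (193, 154, 28, 17) 273.5 206.0 161.8 [459. 371.] [423. 259.] [409. 213.] [402. 191.]
redtop [225.9 132.6] [117.8 167.7]
bluetop [296.4 167.5] [237.2 127.2]
stopper [333. 214.] [345.7 142.8]
box [207.1 159.2] [162. 210.]
top bystander mean diff 15.2
top bystander mean diff 20.2
side bystander mean diff 25.9
side bystander mean diff 36.3
```

```bash
python3 - <<'E'
from plant import ctrl
from h import *
import pickle
d=pickle.load(open("cams0.pkl","rb"))
for n,R in(("top",dict(black=(168,132,198,164),beaker=(277,112,305,146),purpleB=(183,245,212,272))),("side",dict(black=(250,142,274,178),beaker=(308,183,338,222),purpleB=(168,164,192,202)))):
    im=ctrl.read_camera(n)["image"]
    for k,(x0,y0,x1,y1) in R.items():
        r=cv2.matchTemplate(im[y0-8:y1+8,x0-8:x1+8],d[n]["image"][y0:y1,x0:x1],cv2.TM_CCOEFF_NORMED); _,mx,_,l=cv2.minMaxLoc(r); print(n,k,"shift px",l[0]-8,l[1]-8,round(mx,2))
    if n=="side":
        h=cv2.cvtColor(im,cv2.COLOR_RGB2HSV); m=(h[...,0]>50)&(h[...,0]<85)&(h[...,1]>110)
        for r in(214,218,222,228,234,240,244): u=np.where(m[r,305:360])[0]+305; print(r,u.min(),u.max(),len(u)) if len(u) else print(r)
        print(np.round(w2px(ctrl.read_camera("side"),[(.614,-.227,z) for z in(.099,.08,.004)]),1))
print(np.round(ctrl.get_state()["dq"],3))
E
```

```text
top black shift px 0 0 1.0
top beaker shift px 0 0 1.0
top purpleB shift px 0 0 1.0
side black shift px 0 0 0.97
side beaker shift px 0 0 0.52
side purpleB shift px 0 0 1.0
214 328 338 11
218 327 339 13
222 328 338 11
228 326 337 12
234 318 339 22
240 312 345 26
244 312 347 28
[[333.  214. ]
 [332.2 220. ]
 [329.4 243.3]]
[-0.001 -0.003 -0.006 -0.002 -0.     0.002]
```

```bash
python3 -c "
from plant import ctrl
print(ctrl.sign_off())"
```

```text
the job is handed in; nothing more can be done
None
```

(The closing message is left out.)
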